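Shim the rocking corner of a granite plate

ROBOT

A 6-joint arm with a two-finger parallel gripper is mounted at the origin on the work surface. World frame = base frame: x ahead of the robot, y to its left, z up, the work surface at z = 0. Lengths are in m, angles in degrees, forces in N, time in s.
With the tool pointing down it reaches from about 0.4 to 0.825 m from the base axis. Payload 7 kg.
Tool frame: the origin (TCP) lies midway between the tips of the shut fingers; the grasp point (between the pads) lies 19 mm behind it (ctrl.hold_point_z is the distance from the TCP to the grasp point, in m); z points along the fingers, y is the line along which they close (so a half turn about z gives the same grasp; the last joint's range is limited). The gripper opens to 88 mm and grips with 3 to 60 N. Pads are 19 mm wide; open, the fingers measure 130 mm over their backs; the gripper's body (78 mm by 193 mm) begins 47 mm behind the grasp point.
Start: joints at [93.856, 20.546, 0.682, 0, -70.136, -16.507], TCP at [0.148, 0.659, 0.227] pointing down, gripper open.
Joint ranges: [-176.03, 176.03], [-82.01, 121.73], [-58.28, 71.71], [-173.87, 95.51], [-174.79, -0.11], [-173.66, 173.66]. Speed limits (degrees/s): [136.94, 136.94, 172.46, 180, 180, 180].

INTERFACE

Orientations are given as [roll, pitch, yaw] about the fixed x, y, z axes, in that order (R = Rz(yaw) Ry(pitch) Rx(roll)).
In Python, from plant import ctrl gives the robot as it stands.
- The arm moves only by the tool apply_moves, never from a script. Its argument "deltas" is a list of rows, each an object with "fingers": the finger opening in mm, from 0 to 87.6; "delta_pos": the shift along the tool's x, y, z in mm, a list of three; "angular": the turn, a rotation vector about the tool's x, y, z in degrees, a list of three. A call has 1 to 10 rows; each row is the pose to reach, as a shift and turn from the pose commanded when the call began, along the tool's axes at that moment; what a row does not reach only later rows make up. A row lasts 1/10 s, in which the tool goes at most 50 mm and 8.59 degrees, less where a joint would pass 70% of its speed; a pose out of reach is approached as far as the arm can. A call with a gripper value outside its range is refused whole. The fingers move at their own pace and stop on an object; the grip force is fixed at half the most. Time passes only in rows, so rows that repeat a pose let the fingers close. It gives the time, the measured TCP pose, the force, the opening and the grip force at its end, in the units of the state.
- ctrl.get_obs(): the state, without advancing time (a new reading comes with each control period).
- ctrl.snapshot(name): name is "scene" or "top"; returns the picture (480x640x3 uint8, red, green, blue); there is no depth.
- ctrl.camera_params(name): a dict with "fx", "fy", "cx", "cy" (pixels), "cam_to_world" (4x4, takes a point from camera to world coordinates). Camera axes: x right, y up, looking along -z (the intrinsics and any distortion apply to the point x, -y, -z); pixel columns grow to the right and rows downward; lengths in m; the calibration is good to about 2 mm. A picture is of the moment at which its call begins. camera_params takes no time and is no camera call.
- ctrl.close_job(): hands the job in; it is judged then, once.
The state is a dict: "clock": time; "joint_pos": joint angles; "qvel": joint speeds; "tau": joint torques, N m; "tool_pos": TCP position; "orientation": TCP orientation; "force": force on the tool from outside, world axes, zero at the start; "moment": the same for the moment, N m; "opening": finger opening in m; "gripper_force": force on a finger pad.
Only numpy, scipy, OpenCV 4.12 (cv2) and the standard library are available. Lean on these libraries where they do the work, as an engineer would, in place of code of your own. Each camera call takes 0.05 s, during which the arm holds its last target. There are 200 camera calls.

TASK

The small granite plate on the blue stand rocks on one corner. Press down on its corners with a fingertip, one after another, until you find the one that rocks right down, then push only that corner's shim tab down flat onto its stop and take the hand away. Leave the other three tabs standing as they are, do not lift or shift the plate, and do not disturb the things lying on it and around it.

Things in the scene. Friction and masses are not known exactly. Their poses are not given: they have to be found in the camera images.
- stand: blue cast levelling stand, fixed, slab 200 x 340 x 8 mm with lips up to 53 mm above the table round the plate. Origin: centre of its underside, on the table. x points from its near to its far side, y to its left, z up; left, right, near, far are meant in this frame (turned up to 0.25 rad). At each plate corner a steel shim tab (lever) sticks out, two to the left, two to the right
- plate_top (a point): centre of the top face of the black granite plate, 66 mm above the table. The plate lies loose on four hidden pads. One pad, a different one each time, is 5.5 mm too short: pressed with about 4 N, only the corner over it goes down, about 6 mm, and comes back when let go; the other corners are firm (they give less than 1.5 mm)
- corner_1 (a point): point on the plate's top face at its near left corner, 16 mm in from both edges: press here
- corner_2 (a point): point on the plate's top face at its near right corner, 16 mm in from both edges: press here
- corner_3 (a point): point on the plate's top face at its far left corner, 16 mm in from both edges: press here
- corner_4 (a point): point on the plate's top face at its far right corner, 16 mm in from both edges: press here
- tab_1 (a joint): angle (rad) of the shim tab at the near left corner, pointing left: 0 = flat on its stop, 0.42 to 0.48 = as found, standing up. Lever 24 mm wide at its end, 4 mm thick, 78 mm long from its hinge under the plate's edge; stays where left, goes down under about 1 N. When its corner rocks right down, the plate kicks it up to about 0.78; pressed flat, it props that corner
- stop_1 (a point): fixed point: where the top face of the near left tab lies once flat, above the middle of its rubber stop block, 22 mm above the table, 48 mm outside the plate's edge. The hinge axis runs along the stand's x, 54 mm from here towards the plate and 2 mm lower. Straight above this point is a good place to push the tab down, whatever its angle
- tab_2 (a joint): angle (rad) of the shim tab at the near right corner, pointing right: 0 = flat on its stop, 0.42 to 0.48 = as found, standing up. Lever 24 mm wide at its end, 4 mm thick, 78 mm long from its hinge under the plate's edge; stays where left, goes down under about 1 N. When its corner rocks right down, the plate kicks it up to about 0.78; pressed flat, it props that corner
- stop_2 (a point): fixed point: where the top face of the near right tab lies once flat, above the middle of its rubber stop block, 22 mm above the table, 48 mm outside the plate's edge. The hinge axis runs along the stand's x, 54 mm from here towards the plate and 2 mm lower. Straight above this point is a good place to push the tab down, whatever its angle
- tab_3 (a joint): angle (rad) of the shim tab at the far left corner, pointing left: 0 = flat on its stop, 0.42 to 0.48 = as found, standing up. Lever 24 mm wide at its end, 4 mm thick, 78 mm long from its hinge under the plate's edge; stays where left, goes down under about 1 N. When its corner rocks right down, the plate kicks it up to about 0.78; pressed flat, it props that corner
- stop_3 (a point): fixed point: where the top face of the far left tab lies once flat, above the middle of its rubber stop block, 22 mm above the table, 48 mm outside the plate's edge. The hinge axis runs along the stand's x, 54 mm from here towards the plate and 2 mm lower. Straight above this point is a good place to push the tab down, whatever its angle
- tab_4 (a joint): angle (rad) of the shim tab at the far right corner, pointing right: 0 = flat on its stop, 0.42 to 0.48 = as found, standing up. Lever 24 mm wide at its end, 4 mm thick, 78 mm long from its hinge under the plate's edge; stays where left, goes down under about 1 N. When its corner rocks right down, the plate kicks it up to about 0.78; pressed flat, it props that corner
- stop_4 (a point): fixed point: where the top face of the far right tab lies once flat, above the middle of its rubber stop block, 22 mm above the table, 48 mm outside the plate's edge. The hinge axis runs along the stand's x, 54 mm from here towards the plate and 2 mm lower. Straight above this point is a good place to push the tab down, whatever its angle
- standard: roughness standard, steel block 40 x 26 x 10 mm lying on the middle of the plate. Origin: middle of its length and width, at its underside. Leave alone
- ring_gauge: steel ring gauge, 32 mm across, 12 mm high, lying on the middle of the plate. Origin: middle of its length and width, at its underside. Leave alone
- lock_nut: brass disc 22 mm across, 12 mm high, on the stand between the two left tabs. Origin: middle of its length and width, at its underside. Leave alone
- parallel: steel bar 35 x 12 x 14 mm on the stand between the two right tabs. Origin: middle of its length and width, at its underside. Leave alone
- stylus_case: flat blue case 95 x 68 x 22 mm on the table. Origin: middle of its length and width, at its underside. Leave alone
- cleaner: white bottle 52 mm across, 130 mm high, on the table. Origin: middle of its length and width, at its underside. Leave alone
- driver: screwdriver 150 mm long lying on the table. Origin: on its axis. Leave alone
- mug: white mug 80 mm across, 90 mm high, on the table. Origin: middle of its length and width, at its underside. Leave alone
- plate: the same granite plate, 180 x 180 x 22 mm, about 2.1 kg; origin: centre of its underside; axes as the stand's

How it is judged:
By the outcome, as a careful person would: the job done as asked, in the order asked, and still so for the second after the job is handed in, with the robot touching nothing.
It also fails if it takes over 51 s, if anything falls off the work surface, if the arm or the gripper's body presses on something with over 40 N, if the wrist force passes 120 N, or if a joint passes its speed limit or range.

## Working session

There is one attempt and no reset: what is moved stays moved. The work goes in short steps, Python scripts to look and compute and a tool call to move; the robot and the scene stay as the last step left them, time stands still between calls to the robot, and variables do not carry over. Pictures are saved under pics/ and viewed, at most 10 in all, crops included, and the job is handed in when it is done.

Besides the shell and the picture viewer there is one more tool, called after "Call:" in YAML: its name, and indented under it one key for each argument. apply_moves: Moves the arm, as the interface text tells. Its arguments: {"type":"object","properties":{"deltas":{"type":"array"}},"required":["deltas"]}

```bash
ls; mkdir -p pics; python3 - <<'E'
from plant import ctrl
import cv2
for n in("scene","top"):
    cv2.imwrite(f"pics/{n}0.png",ctrl.snapshot(n)[:,:,::-1]); p=ctrl.camera_params(n); print(n,p)
print(ctrl.get_obs())
E
```

```text
pics
scene {'fx': 517.2180306519843, 'fy': 517.2180306519843, 'cx': 312.7333055433667, 'cy': 242.47859369186827, 'cam_to_world': array([[-0.00760769, -0.75358751,  0.65730358,  1.24172502],
       [ 0.99990151, -0.01348542, -0.00388786, -0.02882331],
       [ 0.01179386,  0.65720926,  0.75361588,  0.8643247 ],
       [ 0.        ,  0.        ,  0.        ,  1.        ]])}
top {'fx': 517.087612260388, 'fy': 517.087612260388, 'cx': 320.3118672276214, 'cy': 230.19376999845795, 'cam_to_world': array([[ 1.98164993e-03,  9.96819817e-01, -7.96638267e-02,
         4.33561010e-01],
       [-9.99890067e-01,  8.04516532e-04, -1.48056415e-02,
        -2.57432142e-02],
       [-1.46944660e-02,  7.96844086e-02,  9.96711828e-01,
         1.28717942e+00],
       [ 0.00000000e+00,  0.00000000e+00,  0.00000000e+00,
         1.00000000e+00]])}
{'clock': 0.1, 'joint_pos': array([ 9.38540417e+01,  2.05894429e+01,  6.41009647e-01, -1.79863927e-02,
       -7.01369152e+01, -1.65086736e+01]), 'qvel': array([-0.11120758, -0.06090346,  0.09456462,  0.04487741,  0.01315802,
       -0.03328175]), 'tau': array([-1.30361874e-03, -5.84164774e+01,  2.93752116e+01,  7.01566100e+00,
        1.01268993e-02, -4.82989708e-05]), 'tool_pos': array([0.1477826 , 0.65818622, 0.22570685]), 'orientation': array([ 1.79913365e+02, -8.04265987e-03, -1.26607497e+01]), 'force': array([-0.08196249,  0.1384601 ,  0.38121039]), 'moment': array([-0.05233433, -0.03087377,  0.00557827]), 'gripper_force': 0.0, 'opening': 0.08757058143317657}
```

View pics/top0.png

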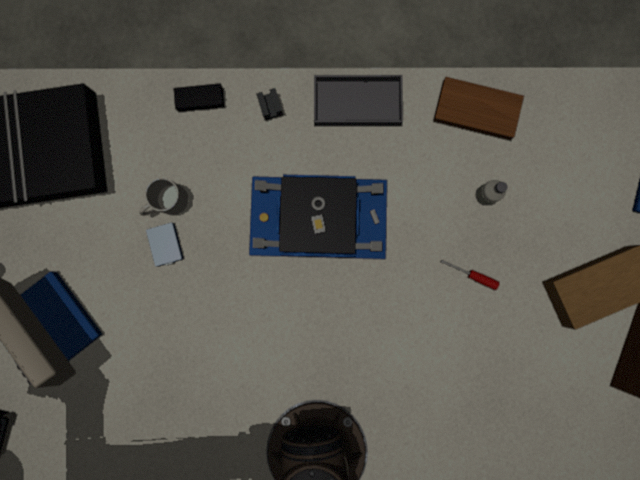

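View pics/scene0.png

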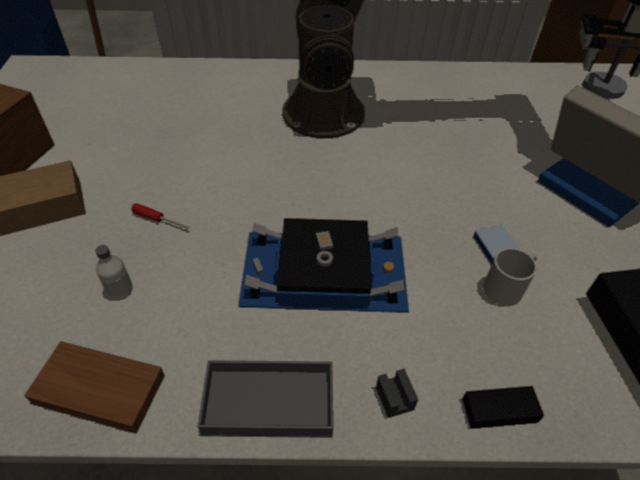

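The top view shows the stand around (318,217) with the plate spanning about (280..357, 176..254). It is hardly turned. I'll enlarge both views to get corner pixels.

```bash
python3 - <<'E'
import cv2,numpy as np
a=cv2.imread("pics/top0.png")[165:270,240:400]; b=cv2.imread("pics/scene0.png")[205:320,230:420]
a=cv2.resize(a,(800,525),interpolation=cv2.INTER_CUBIC)
a=cv2.convertScaleAbs(a,alpha=2)
cv2.imwrite("pics/topc.png",a)
b=cv2.convertScaleAbs(cv2.resize(b,(760,460),interpolation=cv2.INTER_CUBIC),alpha=2);cv2.imwrite("pics/scc.png",b)
E
```

```text
(no output)
```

View pics/topc.png

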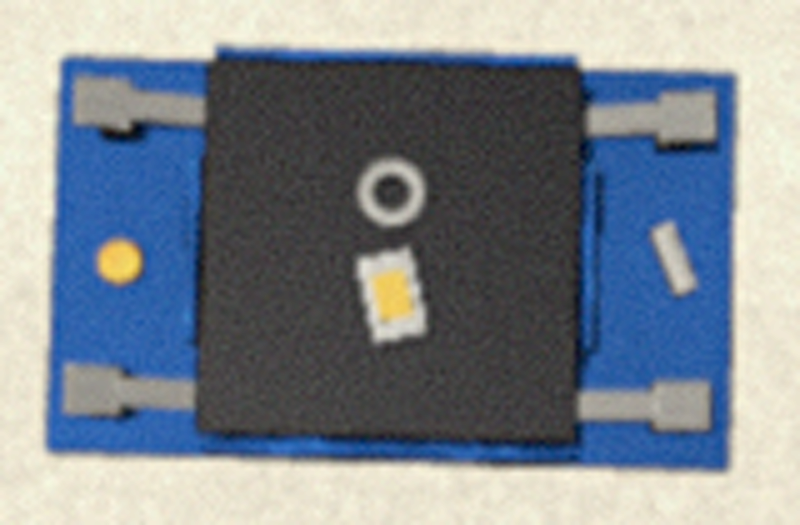

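View pics/scc.png

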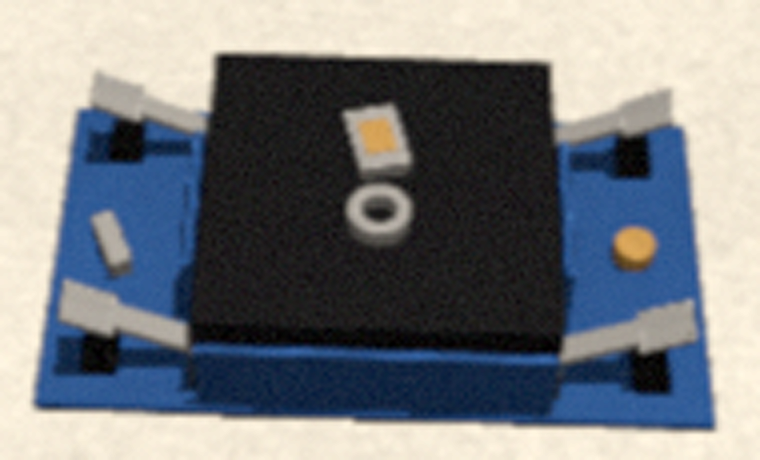

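```bash
cat > h.py <<'E'
from plant import ctrl
import numpy as np, cv2
from scipy.optimize import least_squares
from scipy.spatial.transform import Rotation as R
def proj(n,P):
    p=ctrl.camera_params(n); T=np.linalg.inv(p["cam_to_world"]); c=np.atleast_2d(P)@T[:3,:3].T+T[:3,3]
    return np.c_[p["cx"]-p["fx"]*c[:,0]/c[:,2], p["cy"]+p["fy"]*c[:,1]/c[:,2]]
def loc(pose,p):
    x,y,t=pose; c,s=np.cos(t),np.sin(t); p=np.atleast_2d(p).astype(float)
    return np.c_[x+c*p[:,0]-s*p[:,1], y+s*p[:,0]+c*p[:,1], p[:,2]]
S=np.array([[-1,1],[-1,-1],[1,1],[1,-1]])   # near left, near right, far left, far right
corner=np.c_[S*74e-3,np.full(4,.066)]; stop=np.c_[S[:,0]*74e-3,S[:,1]*138e-3,np.full(4,.022)]
def togo(pose,target):
    "tool-frame shift (mm) and turn (deg) that brings TCP onto target (world), tool x along stand x"
    o=ctrl.get_obs(); Rt=R.from_euler("xyz",o["orientation"],degrees=True)
    Rg=R.from_euler("xyz",[np.pi,0,pose[2]])
    return Rt.inv().apply(target-o["tool_pos"])*1e3,(Rt.inv()*Rg).as_rotvec(degrees=True)
E
python3 - <<'E'
from h import *
pl=np.c_[S*.09,np.full(4,.066)]; st=np.c_[S*[.1,.17],np.full(4,.008)]
t=lambda a,o,k:np.array(o)+(np.array(a)+.5)/k-.5
tp=t([[197,431],[578,440],[208,60],[581,67],[47,452],[727,469],[63,57],[735,73]],[240,165],5)
sp=t([[549,64],[216,54],[562,338-12],[191,325]],[230,205],4)
P=lambda q:loc(q,np.r_[pl,st])
f=lambda q:np.r_[(proj("top",P(q))-tp).ravel()]
g=lambda q:np.r_[f(q),(proj("scene",loc(q,pl))-sp).ravel()*.7]
for F in(f,g):
    r=least_squares(F,[.45,0,0],loss="soft_l1");print(r.x,F(r.x).round(1))
q=r.x
np.save("pose.npy",q)
print(loc(q,corner).round(4),loc(q,stop).round(4)); print(togo(q,loc(q,corner)[0]+[0,0,.06]))
E
```

```text
[ 0.56906355 -0.00134684 -0.0226098 ] [-0.3  0.5 -0.3  0.5 -0.2 -0.6  0.5 -0.3 -0.4  0.4  1.1  0.4 -0.8 -0.3
  0.6 -0.6]
[ 0.56881875 -0.00119754 -0.02214556] [-0.3  0.6 -0.4  0.6 -0.2 -0.5  0.5 -0.3 -0.5  0.6  1.   0.4 -0.9 -0.2
  0.5 -0.5  0.2 -0.2 -0.6 -0.2  0.5  2.  -0.7  0.1]
[[ 0.4965  0.0744  0.066 ]
 [ 0.4932 -0.0735  0.066 ]
 [ 0.6444  0.0711  0.066 ]
 [ 0.6412 -0.0768  0.066 ]] [[ 0.4979  0.1384  0.022 ]
 [ 0.4918 -0.1375  0.022 ]
 [ 0.6459  0.1351  0.022 ]
 [ 0.6397 -0.1408  0.022 ]]
(array([468.14842351, 492.99181592, 100.51812287]), array([ 8.71492718e-02,  5.96540042e-04, -1.13919062e+01]))
```

Call:
apply_moves:
  deltas:
    - {"fingers": 0,"delta_pos": [47,49,4],"angular": [0,0,-1.1]}
    - {"fingers": 0,"delta_pos": [94,98,8],"angular": [0,0,-2.3]}
    - {"fingers": 0,"delta_pos": [140,148,12],"angular": [0,0,-3.4]}
    - {"fingers": 0,"delta_pos": [187,197,16],"angular": [0,0,-4.6]}
    - {"fingers": 0,"delta_pos": [234,246,20],"angular": [0,0,-5.7]}
    - {"fingers": 0,"delta_pos": [281,296,24],"angular": [0,0,-6.8]}
    - {"fingers": 0,"delta_pos": [328,345,28],"angular": [0,0,-8]}
    - {"fingers": 0,"delta_pos": [374,394,32],"angular": [0,0,-9.1]}
    - {"fingers": 0,"delta_pos": [421,443,36],"angular": [0,0,-10.3]}
    - {"fingers": 0,"delta_pos": [468,493,40],"angular": [0,0,-11.4]}

```text
clock: 1.1
tool_pos: [0.4044, 0.2283, 0.1972]
orientation: [-180.0, -0.0, -1.2]
force: [1.1, 0.5, 0.0]
opening: 0.014
gripper_force: 0.0
```

Call:
apply_moves:
  deltas:
    - {"fingers": 0,"delta_pos": [0,0,0],"angular": [0,0,0]}
    - {"fingers": 0,"delta_pos": [0,0,0],"angular": [0,0,0]}

```text
clock: 1.3
tool_pos: [0.4044, 0.2289, 0.197]
orientation: [180.0, 0.0, -1.4]
force: [0.2, 0.2, 0.2]
opening: 0.0016
gripper_force: 0.0
```

```bash
python3 - <<'E'
from h import *
q=np.load("pose.npy");o=ctrl.get_obs();print(o["clock"],o["tool_pos"],o["orientation"],o["force"],o["opening"])
print(togo(q,loc(q,corner)[0]))
E
```

```text
1.3 [0.40440465 0.22894533 0.19703155] [ 1.79993284e+02  1.33453569e-02 -1.44354867e+00] [0.24112079 0.23503497 0.21872736] 0.0015599935014417525
(array([ 95.96490693, 152.13853582, 131.0270413 ]), array([ 0.00669603,  0.01335559, -0.17470054]))
```

Call:
apply_moves:
  deltas:
    - {"fingers": 0,"delta_pos": [24,38,15],"angular": [0,0,0]}
    - {"fingers": 0,"delta_pos": [48,76,30],"angular": [0,0,0]}
    - {"fingers": 0,"delta_pos": [72,114,50],"angular": [0,0,0]}
    - {"fingers": 0,"delta_pos": [96,152,70],"angular": [0,0,0]}
    - {"fingers": 0,"delta_pos": [96,152,90],"angular": [0,0,0]}
    - {"fingers": 0,"delta_pos": [96,152,110],"angular": [0,0,0]}
    - {"fingers": 0,"delta_pos": [96,152,121],"angular": [0,0,0]}
    - {"fingers": 0,"delta_pos": [96,152,121],"angular": [0,0,0]}

```text
clock: 2.1
tool_pos: [0.4957, 0.0767, 0.0748]
orientation: [179.9, 0.2, -1.2]
force: [-0.1, -0.3, 0.3]
opening: -0.0003
gripper_force: 0.0
```

```bash
cat > s.py <<'E'
from h import *
import sys
q=np.load("pose.npy");o=ctrl.get_obs();print(o["clock"],o["tool_pos"],o["orientation"],o["force"],o["opening"])
for a in ("corner","stop"):
  for i in range(4): print(a,i+1,togo(q,loc(q,globals()[a])[i])[0].round(1))
if len(sys.argv)>1:
  a=ctrl.snapshot("scene")[205:320,230:420,::-1]
  cv2.imwrite(f"pics/{sys.argv[1]}.png",cv2.convertScaleAbs(cv2.resize(a,(760,460),interpolation=cv2.INTER_CUBIC),alpha=2))
E
python3 s.py c1
```

```text
2.1 [0.49566344 0.07674659 0.07480181] [ 1.79916517e+02  1.50884631e-01 -1.17369494e+00] [-0.09387608 -0.33431382  0.288325  ] -0.00025175394354100484
corner 1 [0.9 2.3 8.8]
corner 2 [  0.6 150.3   9. ]
corner 3 [148.9   2.5   8.4]
corner 4 [148.6 150.5   8.6]
stop 1 [  1.1 -61.8  52.7]
stop 2 [  0.6 214.2  53.1]
stop 3 [149.1 -61.5  52.3]
stop 4 [148.6 214.5  52.7]
```

View pics/c1.png

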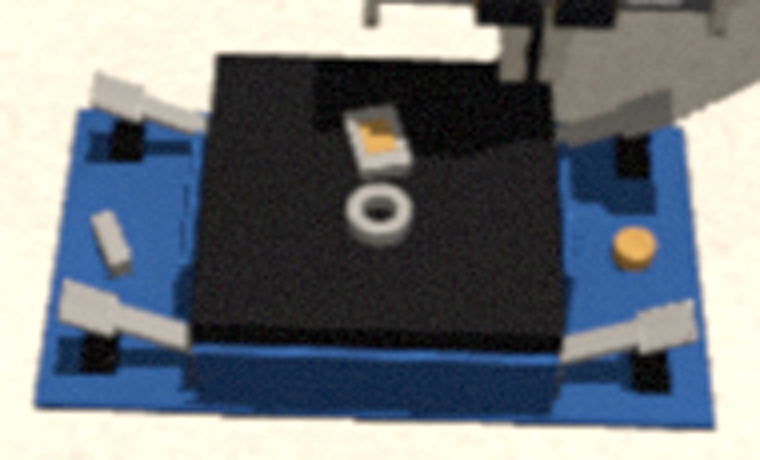

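The shut fingers hang over the near-left corner, with tips around (525,75). Next I press down in small steps.

Call:
apply_moves:
  deltas:
    - {"fingers": 0,"delta_pos": [1,2,3],"angular": [0,0,0]}
    - {"fingers": 0,"delta_pos": [1,2,6],"angular": [0,0,0]}
    - {"fingers": 0,"delta_pos": [1,2,8],"angular": [0,0,0]}
    - {"fingers": 0,"delta_pos": [1,2,9],"angular": [0,0,0]}
    - {"fingers": 0,"delta_pos": [1,2,9],"angular": [0,0,0]}

```text
clock: 2.65
tool_pos: [0.4976, 0.0741, 0.0672]
orientation: [-180.0, -0.0, -1.2]
force: [0.7, -0.8, -0.2]
opening: 0.0004
gripper_force: 0.0
```

Call:
apply_moves:
  deltas:
    - {"fingers": 0,"delta_pos": [0,0,1],"angular": [0,0,0]}
    - {"fingers": 0,"delta_pos": [0,0,1.5],"angular": [0,0,0]}
    - {"fingers": 0,"delta_pos": [0,0,1.5],"angular": [0,0,0]}

```text
clock: 2.95
tool_pos: [0.498, 0.0744, 0.0664]
orientation: [-180.0, -0.0, -1.2]
force: [-2.7, 0.9, 7.6]
opening: 0.0005
gripper_force: 4.2
```

Corner 1 is firm: 7.6 N with no give. On to corner 2.

Call:
apply_moves:
  deltas:
    - {"fingers": 0,"delta_pos": [0,0,-6],"angular": [0,0,0]}
    - {"fingers": 0,"delta_pos": [-0.5,0,-12],"angular": [0,0,0]}
    - {"fingers": 0,"delta_pos": [-1,35,-12],"angular": [0,0,0]}
    - {"fingers": 0,"delta_pos": [-1,75,-12],"angular": [0,0,0]}
    - {"fingers": 0,"delta_pos": [-1,115,-12],"angular": [0,0,0]}
    - {"fingers": 0,"delta_pos": [-1,148,-12],"angular": [0,0,0]}
    - {"fingers": 0,"delta_pos": [-1,148,-8],"angular": [0,0,0]}
    - {"fingers": 0,"delta_pos": [-1,148,-4],"angular": [0,0,0]}
    - {"fingers": 0,"delta_pos": [-1,148,-2],"angular": [0,0,0]}
    - {"fingers": 0,"delta_pos": [-1,148,-2],"angular": [0,0,0]}

```text
clock: 3.95
tool_pos: [0.4933, -0.0731, 0.0674]
orientation: [180.0, 0.0, -1.2]
force: [-0.9, -0.2, 0.0]
opening: 0.0003
gripper_force: 0.0
```

Call:
apply_moves:
  deltas:
    - {"fingers": 0,"delta_pos": [0,0,1],"angular": [0,0,0]}
    - {"fingers": 0,"delta_pos": [0,0,2],"angular": [0,0,0]}
    - {"fingers": 0,"delta_pos": [0,0,2],"angular": [0,0,0]}

```text
clock: 4.25
tool_pos: [0.4936, -0.0731, 0.0666]
orientation: [-180.0, -0.0, -1.2]
force: [-4.0, 2.9, 10.9]
opening: 0.0002
gripper_force: 5.3
```

Corner 2 is firm too. Next is corner 4.

Call:
apply_moves:
  deltas:
    - {"fingers": 0,"delta_pos": [0,0,-6],"angular": [0,0,0]}
    - {"fingers": 0,"delta_pos": [0,0.5,-13],"angular": [0,0,0]}
    - {"fingers": 0,"delta_pos": [35,1,-13],"angular": [0,0,0]}
    - {"fingers": 0,"delta_pos": [75,1,-13],"angular": [0,0,0]}
    - {"fingers": 0,"delta_pos": [115,1,-13],"angular": [0,0,0]}
    - {"fingers": 0,"delta_pos": [148,1,-13],"angular": [0,0,0]}
    - {"fingers": 0,"delta_pos": [148,1,-8],"angular": [0,0,0]}
    - {"fingers": 0,"delta_pos": [148,1,-4],"angular": [0,0,0]}
    - {"fingers": 0,"delta_pos": [148,1,-2.5],"angular": [0,0,0]}
    - {"fingers": 0,"delta_pos": [148,1,-2.5],"angular": [0,0,0]}

```text
clock: 5.25
tool_pos: [0.6403, -0.078, 0.0682]
orientation: [180.0, 0.0, -1.2]
force: [-0.0, -0.4, -0.0]
opening: 0.0005
gripper_force: 0.0
```

Call:
apply_moves:
  deltas:
    - {"fingers": 0,"delta_pos": [0,0,1],"angular": [0,0,0]}
    - {"fingers": 0,"delta_pos": [0,0,2],"angular": [0,0,0]}
    - {"fingers": 0,"delta_pos": [0,0,2],"angular": [0,0,0]}

```text
clock: 5.55
tool_pos: [0.6413, -0.078, 0.0668]
orientation: [-180.0, -0.0, -1.2]
force: [-1.7, 0.9, 2.5]
opening: 0.0005
gripper_force: 1.5
```

Call:
apply_moves:
  deltas:
    - {"fingers": 0,"delta_pos": [0,0,1],"angular": [0,0,0]}
    - {"fingers": 0,"delta_pos": [0,0,1.5],"angular": [0,0,0]}
    - {"fingers": 0,"delta_pos": [0,0,1.5],"angular": [0,0,0]}

```text
clock: 5.85
tool_pos: [0.6413, -0.078, 0.0666]
orientation: [180.0, -0.1, -1.2]
force: [-6.2, 2.7, 14.2]
opening: 0.0001
gripper_force: 6.9
```

Corner 4 is firm. That leaves corner 3, so I press it.

Call:
apply_moves:
  deltas:
    - {"fingers": 0,"delta_pos": [0,0,-6],"angular": [0,0,0]}
    - {"fingers": 0,"delta_pos": [0,0,-14],"angular": [0,0,0]}
    - {"fingers": 0,"delta_pos": [1,-35,-14],"angular": [0,0,0]}
    - {"fingers": 0,"delta_pos": [1,-75,-14],"angular": [0,0,0]}
    - {"fingers": 0,"delta_pos": [1,-115,-14],"angular": [0,0,0]}
    - {"fingers": 0,"delta_pos": [1,-149,-14],"angular": [0,0,0]}
    - {"fingers": 0,"delta_pos": [1,-149,-9],"angular": [0,0,0]}
    - {"fingers": 0,"delta_pos": [1,-149,-5],"angular": [0,0,0]}
    - {"fingers": 0,"delta_pos": [1,-149,-4],"angular": [0,0,0]}
    - {"fingers": 0,"delta_pos": [1,-149,-4],"angular": [0,0,0]}

```text
clock: 6.85
tool_pos: [0.6453, 0.0697, 0.0684]
orientation: [180.0, 0.0, -1.3]
force: [0.3, -0.2, 0.1]
opening: 0.0003
gripper_force: 0.0
```

Call:
apply_moves:
  deltas:
    - {"fingers": 0,"delta_pos": [0,0,1],"angular": [0,0,0]}
    - {"fingers": 0,"delta_pos": [0,0,2.5],"angular": [0,0,0]}
    - {"fingers": 0,"delta_pos": [0,0,4],"angular": [0,0,0]}
    - {"fingers": 0,"delta_pos": [0,0,4],"angular": [0,0,0]}

```text
clock: 7.25
tool_pos: [0.6458, 0.0706, 0.0647]
orientation: [180.0, -0.0, -1.3]
force: [0.3, -0.7, 1.1]
opening: 0.0004
gripper_force: 0.5
```

Corner 3 is giving way. I'll keep going until it is right down.

Call:
apply_moves:
  deltas:
    - {"fingers": 0,"delta_pos": [0,0,1],"angular": [0,0,0]}
    - {"fingers": 0,"delta_pos": [0,0,2],"angular": [0,0,0]}
    - {"fingers": 0,"delta_pos": [0,0,3],"angular": [0,0,0]}
    - {"fingers": 0,"delta_pos": [0,0,4],"angular": [0,0,0]}
    - {"fingers": 0,"delta_pos": [0,0,5],"angular": [0,0,0]}
    - {"fingers": 0,"delta_pos": [0,0,5],"angular": [0,0,0]}

```text
clock: 7.85
tool_pos: [0.6462, 0.0712, 0.0607]
orientation: [-180.0, -0.1, -1.2]
force: [-0.0, -0.3, 8.0]
opening: 0.0004
gripper_force: 4.1
```

Call:
apply_moves:
  deltas:
    - {"fingers": 0,"delta_pos": [0,0,1],"angular": [0,0,0]}
    - {"fingers": 0,"delta_pos": [0,0,1],"angular": [0,0,0]}

```text
clock: 8.05
tool_pos: [0.6463, 0.0711, 0.0605]
orientation: [-180.0, -0.1, -1.2]
force: [-2.2, 0.3, 13.5]
opening: 0.0003
gripper_force: 6.9
```

```bash
python3 s.py c3
```

```text
8.05 [0.64630335 0.07114951 0.06052254] [-1.79987756e+02 -1.11493442e-01 -1.20533499e+00] [-2.18845192  0.30774905 13.54990717] 0.0002557445197598772
corner 1 [-1.499e+02 -1.000e-01 -5.800e+00]
corner 2 [-150.   147.9   -5.8]
corner 3 [-1.9  0.  -5.5]
corner 4 [ -2.  148.   -5.5]
stop 1 [-149.9  -64.1   38.2]
stop 2 [-150.2  211.9   38.2]
stop 3 [ -1.9 -63.9  38.5]
stop 4 [ -2.2 212.1  38.5]
```

View pics/c3.png

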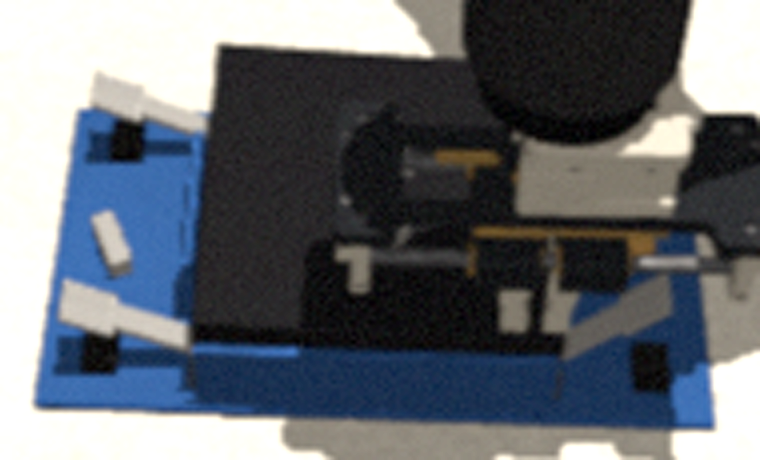

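Corner 3 rocked right down: 6 mm of travel, and its tab is kicked up to around (650,295). Now I lift off, move above stop 3 and push the tab down.

Call:
apply_moves:
  deltas:
    - {"fingers": 0,"delta_pos": [0,0,-3],"angular": [0,0,0]}
    - {"fingers": 0,"delta_pos": [0,0,-6],"angular": [0,0,0]}
    - {"fingers": 0,"delta_pos": [0,0,-10],"angular": [0,0,0]}
    - {"fingers": 0,"delta_pos": [0,0,-30],"angular": [0,0,0]}
    - {"fingers": 0,"delta_pos": [0,0,-42],"angular": [0,0,0]}
    - {"fingers": 0,"delta_pos": [-1,-20,-42],"angular": [0,0,0]}
    - {"fingers": 0,"delta_pos": [-2,-45,-42],"angular": [0,0,0]}
    - {"fingers": 0,"delta_pos": [-2,-64,-42],"angular": [0,0,0]}
    - {"fingers": 0,"delta_pos": [-2,-64,-42],"angular": [0,0,0]}

```text
clock: 9.0
tool_pos: [0.6448, 0.1377, 0.1003]
orientation: [-180.0, 0.0, -1.1]
force: [-0.5, -0.3, 1.1]
opening: 0.0006
gripper_force: 0.0
```

```bash
python3 s.py | grep -v corner
```

```text
9.0 [0.64484604 0.13772438 0.10025314] [-1.79991149e+02  8.42065015e-03 -1.10956033e+00] [-0.47346476 -0.3342229   1.14645493] 0.00060580028435013
stop 1 [-146.9    2.2   78.3]
stop 2 [-147.7  278.2   78.2]
stop 3 [ 1.1  2.6 78.3]
stop 4 [  0.3 278.6  78.2]
```

Call:
apply_moves:
  deltas:
    - {"fingers": 0,"delta_pos": [1,2,10],"angular": [0,0,0]}
    - {"fingers": 0,"delta_pos": [1,2,20],"angular": [0,0,0]}
    - {"fingers": 0,"delta_pos": [1,2,28],"angular": [0,0,0]}
    - {"fingers": 0,"delta_pos": [1,2,36],"angular": [0,0,0]}
    - {"fingers": 0,"delta_pos": [1,2,44],"angular": [0,0,0]}
    - {"fingers": 0,"delta_pos": [1,2,52],"angular": [0,0,0]}
    - {"fingers": 0,"delta_pos": [1,2,60],"angular": [0,0,0]}
    - {"fingers": 0,"delta_pos": [1,2,68],"angular": [0,0,0]}
    - {"fingers": 0,"delta_pos": [1,2,74],"angular": [0,0,0]}
    - {"fingers": 0,"delta_pos": [1,2,75],"angular": [0,0,0]}

```text
clock: 10.0
tool_pos: [0.645, 0.1316, 0.0239]
orientation: [179.9, 0.1, -1.3]
force: [-0.7, -0.8, -0.2]
opening: 0.0006
gripper_force: 0.0
```

Call:
apply_moves:
  deltas:
    - {"fingers": 0,"delta_pos": [0,0,1],"angular": [0,0,0]}
    - {"fingers": 0,"delta_pos": [0,0,2],"angular": [0,0,0]}
    - {"fingers": 0,"delta_pos": [0,0,2],"angular": [0,0,0]}

```text
clock: 10.3
tool_pos: [0.646, 0.1327, 0.0238]
orientation: [-180.0, -0.0, -1.3]
force: [0.7, -0.3, 0.0]
opening: 0.0003
gripper_force: 0.0
```

Call:
apply_moves:
  deltas:
    - {"fingers": 0,"delta_pos": [0,-2,1],"angular": [0,0,0]}
    - {"fingers": 0,"delta_pos": [0,-2,1.5],"angular": [0,0,0]}
    - {"fingers": 0,"delta_pos": [0,-2,1.5],"angular": [0,0,0]}

```text
clock: 10.6
tool_pos: [0.646, 0.135, 0.0222]
orientation: [-180.0, -0.0, -1.2]
force: [-0.1, -0.2, 1.1]
opening: 0.0004
gripper_force: 0.0
```

Call:
apply_moves:
  deltas:
    - {"fingers": 0,"delta_pos": [0,0,1],"angular": [0,0,0]}
    - {"fingers": 0,"delta_pos": [0,0,1],"angular": [0,0,0]}

```text
clock: 10.8
tool_pos: [0.6459, 0.1349, 0.0211]
orientation: [180.0, 0.0, -1.2]
force: [-0.8, 0.3, 0.8]
opening: 0.0003
gripper_force: 0.0
```

```bash
python3 s.py t3|head -1
```

```text
10.8 [0.64591278 0.13491899 0.02109062] [ 1.79999943e+02  3.41605716e-03 -1.24639225e+00] [-0.78194114  0.25829539  0.75079448] 0.00027096873621267726
```

View pics/t3.png

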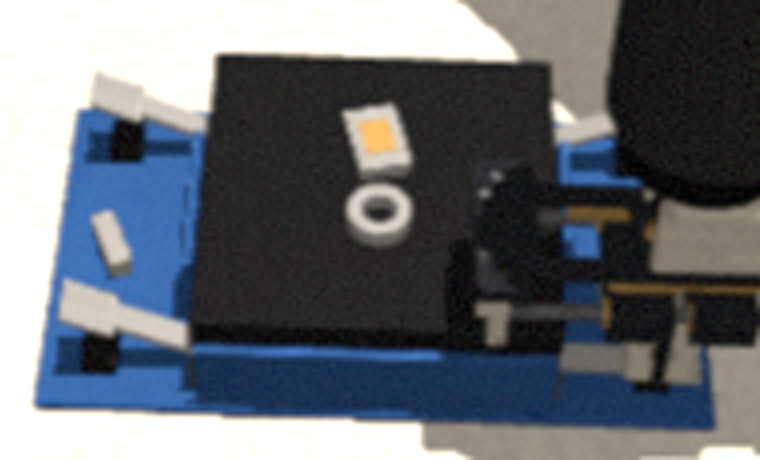

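The fingertip sits on tab 3 at about (655,355), which is nearly flat. I'll press on until the stop pushes back.

Call:
apply_moves:
  deltas:
    - {"fingers": 0,"delta_pos": [0,0,1],"angular": [0,0,0]}
    - {"fingers": 0,"delta_pos": [0,0,1.5],"angular": [0,0,0]}
    - {"fingers": 0,"delta_pos": [0,0,1.5],"angular": [0,0,0]}

```text
clock: 11.15
tool_pos: [0.6461, 0.1349, 0.0205]
orientation: [180.0, -0.0, -1.2]
force: [-2.8, 0.0, 6.1]
opening: 0.0005
gripper_force: 3.1
```

Call:
apply_moves:
  deltas:
    - {"fingers": 0,"delta_pos": [0,0,1],"angular": [0,0,0]}
    - {"fingers": 0,"delta_pos": [0,0,1.2],"angular": [0,0,0]}
    - {"fingers": 0,"delta_pos": [0,0,1.2],"angular": [0,0,0]}

```text
clock: 11.45
tool_pos: [0.6462, 0.1349, 0.0201]
orientation: [-180.0, -0.1, -1.2]
force: [-4.3, -1.3, 12.7]
opening: 0.0004
gripper_force: 5.9
```

Call:
apply_moves:
  deltas:
    - {"fingers": 0,"delta_pos": [0,0,-4],"angular": [0,0,0]}
    - {"fingers": 0,"delta_pos": [0,0,-10],"angular": [0,0,0]}
    - {"fingers": 0,"delta_pos": [0,0,-40],"angular": [0,0,0]}
    - {"fingers": 0,"delta_pos": [0,0,-80],"angular": [0,0,0]}
    - {"fingers": 0,"delta_pos": [0,-40,-110],"angular": [0,0,0]}
    - {"fingers": 0,"delta_pos": [-20,-80,-140],"angular": [0,0,0]}
    - {"fingers": 0,"delta_pos": [-50,-120,-160],"angular": [0,0,0]}
    - {"fingers": 0,"delta_pos": [-80,-160,-180],"angular": [0,0,0]}
    - {"fingers": 0,"delta_pos": [-110,-200,-190],"angular": [0,0,0]}
    - {"fingers": 0,"delta_pos": [-140,-230,-190],"angular": [0,0,0]}

```text
clock: 12.45
tool_pos: [0.5135, 0.3667, 0.2103]
orientation: [-179.9, -0.1, -1.3]
force: [0.3, 0.6, -0.3]
opening: 0.0003
gripper_force: 0.0
```

```bash
python3 s.py end|head -1
```

```text
12.45 [0.51353009 0.36665664 0.21030414] [-1.79872457e+02 -1.27081128e-01 -1.26181558e+00] [ 0.31800719  0.64265084 -0.26613798] 0.000297946376146432
```

View pics/end.png

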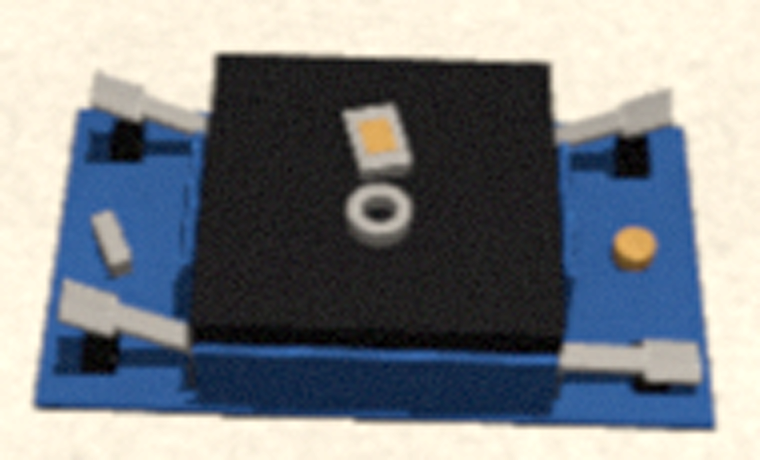

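Tab 3 lies flat on its stop at about (670,362). The other three tabs, the plate and the loose items sit as before, so I'm handing in.

```bash
python3 -c "
from plant import ctrl
print(ctrl.close_job())"
```

```text
the job is handed in; nothing more can be done
None
```

The far left corner (corner 3) rocked right down and the other three were firm; I pushed its tab flat onto its stop, moved the hand clear and handed the job in after about 12.5 s, and the last picture shows the other tabs, the plate and the loose items on the stand as they were.

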